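# Put the peeler away under the swivel-top board

### The job

A peeler has been left lying on the hob; its place is the tool well of the serving board beside it. Push the board's top near its free front corner so that it swivels wide open on its pin and uncovers the whole well, lay the peeler flat in the well the same way up as it lies now, and push the top back over it, again near the free corner, through its spring catch until it is fully home against the back rail. Feel your way: the catch needs a firm push, but never press on the board with more than 18 N, do not drop the peeler, and leave the other things standing where they are.

Things in the scene. Friction and masses are not known exactly. Their poses are not given: they have to be found in the camera images.
- board: Wooden base of a serving board; rubber feet, cannot shift; its front faces the robot, turned up to 9 degrees. 39 mm high (59 with its swivel top). Origin: underside; x -100 mm (front) to +112 (back), y -95 (right) to +95 (left), z up. The upright steel pin is at x +75, y -70, near its back right corner.
- well (a point): Centre of the floor of the open tool well in the board, 14 mm above the board's underside; axes as the board. The well is a plain rectangular recess, 188 mm along x (front to back), 100 mm along y, 24 mm deep. It is clear of the top, for a peeler laid lengthwise along x, once the top is open 1.2 rad or more.
- top: The board's swivel top: wooden plate 198 x 188 x 18 mm. Origin on the pin axis, at its underside (40 mm above the board's underside). x -175 (front face) to +23.5 mm, y -23.5 to +165 (left face), z 0 to 18. Yaw minus the board's yaw: 0 home, grows counter-clockwise from above as it opens, stop at 1.45 rad; starts ajar, 0.1 to 0.4. Stiff pin (0.15 N m); stays put.
- free_corner (a point): The top's free corner, farthest from the pin: where its left and front faces would meet at mid thickness (the corner is rounded, radius 12 mm). 240 mm from the pin. Front left when home; as the top opens it sweeps to the front and then to the right, past the hob's front left corner.
- rail (a point): Middle of the front face of the rail (130 mm long, 20 mm high, rubber strip) along the back of the board, which the back edge of the closed top butts against: a hard stop, the top cannot go past home. When home the outlines of top and base are flush.
- ball_catch (a point): Sprung steel ball in the base's left wall; a rib under the top rides over it from 27 to 7 mrad before home. Pushed on the front face near the free corner and along that corner's own arc round the pin, it takes about 9 to 14 N to pass; nearer the pin, or with the finger sliding along the face, more. Once past it the top is home within 2 mm at the corner. Not passed, it stays 12 to 30 mrad open.
- peeler: Peeler with a black handle, 170 x 25 x 18 mm, 80 g, on the flat glass hob (z = 0). Origin: centre of its underside, x along it: handle -85 to +20 mm (24 wide, 17 high), thin blade +15 to +85 mm (14 wide, 6 high), z up. Balance point near x = -30: grip the handle there. A hood hangs about 0.4 m over the hob from world x = 0.57 m back: keep the wrist in front of it.
- salt_shaker: Glass salt shaker, 44 mm across, 90 mm high, standing on the hob; origin centre of its underside. A bystander.
- teaspoon: Steel teaspoon, 130 x 26 x 11 mm, lying on the hob; origin centre of its underside. A bystander.
- spice_jar: Spice jar, 45 mm across, 106 mm high, standing on the hob; origin centre of its underside. A bystander.

How it is judged:
By the outcome, as a careful person would: the job done as asked, in the order asked, and still so for the second after the job is handed in, with the robot touching nothing.
It also fails if it takes over 72 s, if anything falls off the work surface, if the arm or the gripper's body presses on something with over 40 N, if the wrist force passes 120 N, or if a joint passes its speed limit or range.

### The arm

A 6-joint arm with a two-finger parallel gripper is mounted at the origin on a cart in front of the work surface, level with it; the furniture and walls round the work are solid. World frame = base frame: x ahead of the robot, y to its left, z up, the work surface at z = 0. Lengths are in m, angles in rad, forces in N, time in s.
With the tool pointing down it reaches from about 0.3 to 0.775 m from the base axis. Payload 14.6 kg.
Tool frame: the origin (TCP) lies at the very end of the fingers, on their centre line; the grasp point (between the pads) lies 19 mm behind it; z points along the fingers, y is the line along which they close (so a half turn about z gives the same grasp; the last joint's range is limited). The gripper opens to 94 mm and grips with 3 to 60 N. Pads are 16 mm wide; open, the fingers measure 119 mm over their backs; the gripper's body (75 mm by 177 mm) begins 78 mm behind the grasp point.
Start: joints at [1.08, 0.3, 1.521, -0, 1.321, -0.067], TCP at [0.226, 0.501, 0.17] pointing down, gripper open.
Joint ranges: [-3.03, 3.03], [-0.79, 2.21], [0.23, 2.52], [-1.04, 4.18], [0, 3.07], [-2.55, 2.55]. Speed limits (rad/s): [2.22, 2.22, 2.57, 3.14, 3.14, 3.14].

### API

Orientations are given as [roll, pitch, yaw] about the fixed x, y, z axes, in that order (R = Rz(yaw) Ry(pitch) Rx(roll)).
In Python, from station import ctrl gives the robot as it stands.
- The arm moves only by the shell command python3 -m pendant 'ROWS' [OPENING] [FORCE]. ROWS is JSON, a list of rows, each a list of 2 entries, a list of its own where there are three numbers: the shift along the world's x, y, z in cm, then the turn about the world's z in rad. A call has 1 to 20 rows; each row shifts and turns the commanded pose from where the row before left it; what a row does not reach is not made up. A row lasts 1/12 s, in which the tool goes at most 41.7 mm and 7.16 degrees, less where a joint would pass 70% of its speed; a pose out of reach is approached as far as the arm can. A call is refused whole if a number of a shift passes 4.17 or a number of a turn 0.125, either way. A call with a gripper value outside its range is refused whole. OPENING is the opening, from 0 (shut) to 1 (fully open), set as the call begins (- or left out, the last holds). The fingers move at their own pace and stop on an object; FORCE is the grip in N (left out, the last holds). Time passes only in rows, so rows that do not move let the fingers close. It gives the time, the measured TCP pose, the force, the opening and the grip force at its end, in the units of the state.
- ctrl.get_obs(): the state, without advancing time (a new reading comes with each control period).
- ctrl.camera(name): name is "side" or "top"; returns a dict with "color" (480x640x3 uint8, red, green, blue), "intrinsics" (3x3 intrinsics, pixels), "camera_from_world" (4x4, takes a point from world to camera coordinates). Camera axes: x right, y down, z forward; pixel columns grow to the right and rows downward; lengths in m; the calibration is good to about 2 mm. A picture is of the moment at which its call begins. There is no depth.
- ctrl.hand_in(): hands the job in; it is judged then, once.
The state is a dict: "time_s": time; "qpos": joint angles; "joint_vel": joint speeds; "tau": joint torques, N m; "ee_pos": TCP position; "eef_rot": TCP orientation; "force": force on the tool from outside, world axes, zero at the start; "moment": the same for the moment, N m; "grip_width": finger opening in m; "grip_force": force on a finger pad.
Only numpy, scipy, OpenCV 4.12 (cv2) and the standard library are available. Lean on these libraries where they do the work, as an engineer would, in place of code of your own. Each camera call takes 0.05 s, during which the arm holds its last target. There are 200 camera calls.

## Working session

There is one attempt and no reset: what is moved stays moved. The work goes in short steps, Python scripts to look and compute and a shell command to move; the robot and the scene stay as the last step left them, time stands still between calls to the robot, and variables do not carry over. Pictures are saved under pics/ and viewed, at most 10 in all, crops included, and the job is handed in when it is done.

```bash
mkdir -p pics; ls
cat > h.py <<'E'
import numpy as np, cv2
from station import ctrl
def snap(n):
    c=ctrl.camera(n); return c["color"],np.array(c["intrinsics"]),np.array(c["camera_from_world"])
def px2w(uv,K,T,z):
    uv=np.atleast_2d(uv).astype(float); d=np.c_[uv,np.ones(len(uv))]@np.linalg.inv(K).T
    R,t=T[:3,:3],T[:3,3]; d=d@R; o=-R.T@t
    return o+d*((z-o[2])/d[:,2])[:,None]
def w2px(p,K,T):
    p=np.atleast_2d(p); c=p@T[:3,:3].T+T[:3,3]; c=c@K.T; return c[:,:2]/c[:,2:]
E
python3 - <<'E'
from h import *
for n in("top","side"):
    im,K,T=snap(n); cv2.imwrite(f"pics/{n}0.png",im[:,:,::-1]); np.savez(f"{n}0.npz",im=im,K=K,T=T)
    print(n,K.round(1).tolist(),T.round(4).tolist())
o=ctrl.get_obs(); print({k:np.round(v,3).tolist() for k,v in o.items()})
E
```

```text
pics
top [[447.6, 0.0, 320.9], [0.0, 447.6, 229.4], [0.0, 0.0, 1.0]] [[0.0196, -0.9964, -0.0821, 0.0628], [-0.9864, -0.0059, -0.1643, 0.5896], [0.1633, 0.0842, -0.983, 0.9062], [0.0, 0.0, 0.0, 1.0]]
side [[483.1, 0.0, 322.8], [0.0, 483.1, 241.2], [0.0, 0.0, 1.0]] [[0.8126, -0.5826, 0.0138, -0.4483], [-0.1838, -0.2787, -0.9426, 0.1926], [0.553, 0.7635, -0.3336, 0.8893], [0.0, 0.0, 0.0, 1.0]]
{'time_s': 0.1, 'qpos': [1.08, 0.3, 1.522, -0.0, 1.321, -0.067], 'joint_vel': [-0.001, -0.002, -0.001, 0.001, 0.0, -0.0], 'tau': [0.001, -53.263, -35.329, 0.071, 0.023, -0.0], 'ee_pos': [0.226, 0.501, 0.17], 'eef_rot': [-3.141, -0.0, 2.718], 'force': [0.311, -0.389, 0.732], 'moment': [-0.005, 0.005, -0.029], 'grip_force': 0.0, 'grip_width': 0.094}
```

View pics/top0.png

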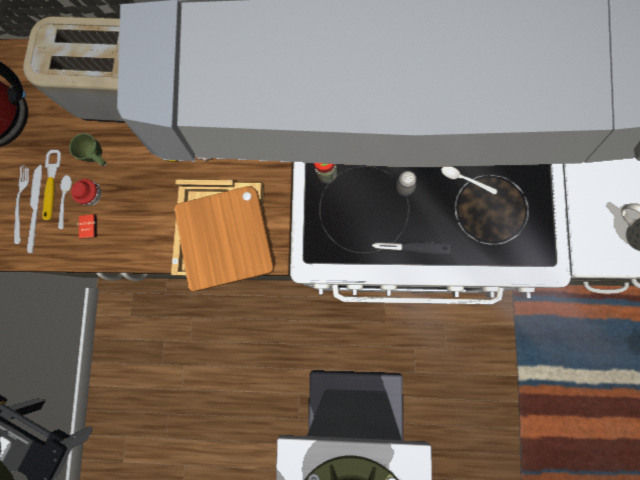

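View pics/side0.png

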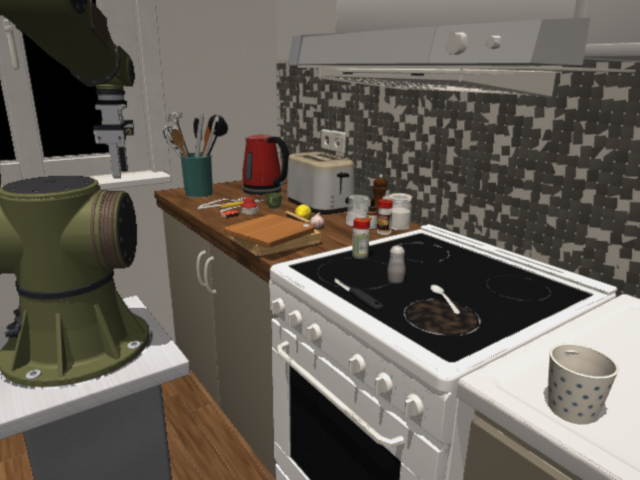

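The top view shows the board at about (175–263, 180–290), its swivel top ajar and the pin head at (247,196). The peeler runs from its blade tip at (374,246) to its handle end at (450,248). The shaker is at (407,183), the jar at (325,172) and the spoon at about (470,180).

Run:
```python
from h import *
d=np.load("top0.npz"); im,K,T=d["im"],d["K"],d["T"]
c=im[165:300,165:285]; c2=im[215:275,360:460]
cv2.imwrite("pics/crop0.png",cv2.resize(c,None,fx=4.4,fy=4.4,interpolation=cv2.INTER_CUBIC)[:,:,::-1])
hsv=cv2.cvtColor(im,cv2.COLOR_RGB2HSV)
for p in [(225,240),(180,245),(178,265),(185,183),(258,187),(247,196),(150,230),(425,248),(385,246)]: print(p,im[p[1],p[0]],hsv[p[1],p[0]])
# peeler
g=im.max(2); 
for nm,m,z in(("blade",(g>110),.005),("handle",(g>25),.012)):
    mm=np.zeros_like(m); mm[238:256,366:456]=m[238:256,366:456]
    ys,xs=np.nonzero(mm); print(nm,xs.min(),xs.max(),ys.min(),ys.max(),len(xs))
    r=cv2.minAreaRect(np.c_[xs,ys].astype(np.float32)); print(r, px2w(cv2.boxPoints(r),K,T,z).round(4).tolist())
```

```text
(225, 240) [216 142  77] [ 14 164 216]
(180, 245) [148 113  71] [ 16 133 148]
(178, 265) [163 131  86] [ 18 120 163]
(185, 183) [224 183 119] [ 18 120 224]
(258, 187) [233 196 127] [ 20 116 233]
(247, 196) [234 239 241] [ 99   7 241]
(150, 230) [135  95  58] [ 14 145 135]
(425, 248) [71 69 73] [135  14  73]
(385, 246) [149 153 157] [105  13 157]
blade 372 401 243 249 175
((386.5, 246.0), (6.0, 29.0), 90.0) [[0.5668, -0.0396, 0.005], [0.5673, -0.1031, 0.005], [0.554, -0.1029, 0.005], [0.5534, -0.0396, 0.005]]
handle 366 455 238 255 1620
((410.5, 246.5), (17.0, 89.0), 90.0) [[0.5768, -0.0262, 0.012], [0.5783, -0.2183, 0.012], [0.5412, -0.2172, 0.012], [0.5392, -0.0264, 0.012]]
```

View pics/crop0.png

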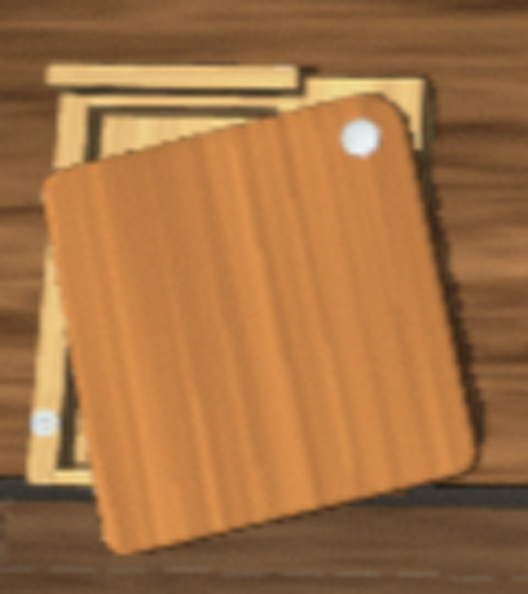

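The crop shows the top rotated ajar about the pin (crop 360,137), the ball catch at (43,422), the rail at the back (47–298, 67–88), and the base's left edge from (60,95) to (28,480).

```bash
cat > meas.py <<'E'
from h import *
def line(ps): 
    v=cv2.fitLine(np.array(ps,np.float32),cv2.DIST_HUBER,0,.01,.01).ravel(); return v
def toprect(im,K,T,roi):
    hsv=cv2.cvtColor(im,cv2.COLOR_RGB2HSV); x0,y0,x1,y1=roi
    m=((hsv[...,1]>148)&(hsv[...,2]>165)).astype(np.uint8); mm=np.zeros_like(m); mm[y0:y1,x0:x1]=m[y0:y1,x0:x1]
    mm=cv2.morphologyEx(mm,cv2.MORPH_OPEN,np.ones((3,3),np.uint8))
    c=max(cv2.findContours(mm,cv2.RETR_EXTERNAL,cv2.CHAIN_APPROX_NONE)[0],key=cv2.contourArea)
    w=px2w(c[:,0],K,T,.058)[:,:2]
    return cv2.minAreaRect((w*1000).astype(np.float32)),c
E
python3 - <<'E'
from meas import *
d=np.load("top0.npz"); im,K,T=d["im"],d["K"],d["T"]
r,c=toprect(im,K,T,(165,165,285,300)); print(r,cv2.boxPoints(r).round(1).tolist())
w=im[190:203,240:255]; ys,xs=np.nonzero((w.min(2)>190)); pin=px2w([xs.mean()+240,ys.mean()+190],K,T,.06)[0]; print("pin",pin)
f=lambda u,v:(165+u/4.4-.4,165+v/4.4-.4)
le=px2w([f(60,95),f(28,480)],K,T,.039); print("left edge",le, np.arctan2(*(le[0]-le[1])[1::-1]))
ra=px2w([f(47,67),f(298,67)],K,T,.059); print("rail back",ra,np.arctan2(-(ra[0]-ra[1])[0],(ra[0]-ra[1])[1]))
print("ball",px2w(f(43,422),K,T,.039))
print("frontedge",px2w([f(28,482),f(85,482)],K,T,.039))
g=im.max(2)
for x in range(368,456,6): print(x,g[238:258,x])
# bystander tops
for n,uv,z in(("salt",(407,178),.09),("jar",(325,166),.106),("spoonbowl",(449,172),.005),("spoonend",(495,191),.005)): print(n,px2w(uv,K,T,z)[0])
s=np.load("side0.npz"); ks,ts=s["K"],s["T"]
print("side proj", w2px([[pin[0],pin[1],.06]],ks,ts))
E
```

```text
((569.7728271484375, 283.9132080078125), (195.24826049804688, 184.56787109375), 14.539034843444824) [[452.1000061035156, 348.70001220703125], [498.3999938964844, 170.10000610351562], [687.4000244140625, 219.10000610351562], [641.0999755859375, 397.70001220703125]]
pin [0.66022649 0.23380012 0.06      ]
left edge [[0.68823109 0.39776932 0.039     ]
 [0.49051584 0.39960886 0.039     ]] -0.009303699833511203
rail back [[0.69746971 0.39707088 0.059     ]
 [0.69700456 0.26753544 0.059     ]] -0.0035909389661024052
ball [[0.51955773 0.39408159 0.039     ]]
frontedge [[0.48952268 0.39953264 0.039     ]
 [0.48993891 0.37029548 0.039     ]]
368 [47 46 46 47 45 44 46 45 48 43 46 43 47 47 60 51 46 46 44 42]
374 [ 51  50  49  47  58 112 203 228 199 128  63  50  53  62  53  49  53  51
  50  51]
380 [ 49  53  49  53  85 176 203 131 196 224 159  90  62  56  53  57  55  54
  54  54]
386 [ 52  49  50  50  76 149 192 128 159 230 213  94  55  54  57  57  57  57
  58  58]
392 [ 49  50  49  54  75 127 187 172 131 230 226 147  69  57  54  54  58  56
  57  56]
398 [ 52  49  46  50  55  99 188 223 232 237 2
[... 151 characters left out ...]
51 47 47 50 48 52 52]
416 [47 50 50 50 50 64 66 69 71 73 68 67 64 63 50 48 50 48 46 47]
422 [51 49 52 49 50 62 67 70 70 71 72 73 69 67 63 49 46 48 49 49]
428 [54 55 52 54 56 66 70 71 72 72 72 70 69 69 62 57 49 51 50 50]
434 [55 56 55 56 58 66 69 73 74 74 73 75 74 72 71 68 54 53 53 56]
440 [59 58 58 58 58 64 72 73 72 76 77 76 78 75 74 68 59 59 58 57]
446 [62 61 61 63 62 64 73 73 72 64 62 64 77 80 76 72 66 63 62 63]
452 [59 59 63 61 65 64 63 65 65 65 66 68 65 68 67 69 70 67 69 66]
salt [ 0.69078968 -0.10857208  0.09      ]
jar [0.71245567 0.05993111 0.106     ]
spoonbowl [ 0.72863329 -0.2108857   0.005     ]
spoonend [ 0.68472742 -0.30912571  0.005     ]
side proj [[306.63966629 223.94602545]]
```

```bash
python3 -m pendant '[[[2.9,-1.4,0],-0.112],[[2.9,-1.4,0],-0.112],[[2.9,-1.4,0],-0.112],[[2.9,-1.4,0],-0.112],[[2.9,-1.4,0],-0.112],[[2.9,-1.4,0],-0.112],[[2.9,-1.4,0],-0.112],[[2.9,-1.4,0],-0.112],[[0,0,-3.1],0],[[0,0,-3.1],0],[[0,0,-3.1],0],[[0,0,-3.1],0],[[0,0,0],0],[[0,0,0],0]]' 0 20
cat > plan.py <<'E'
# plan.py tx ty a0 a1 n : shifts (cm) for a finger fixed at (tx,ty) mm in the top frame while top yaw (world) goes a0->a1
import sys,numpy as np
from station import ctrl
tx,ty,a0,a1=map(float,sys.argv[1:5]); n=int(sys.argv[5]); pin=np.array([.660,.234])
R=lambda a:np.array([[np.cos(a),-np.sin(a)],[np.sin(a),np.cos(a)]])
p=np.array([pin+R(a)@[tx/1e3,ty/1e3] for a in np.linspace(a0,a1,n+1)])
o=ctrl.get_obs(); print("now",np.round(o["ee_pos"],4),"to start cm",((p[0]-o["ee_pos"][:2])*100).round(2)); print((np.diff(p,axis=0)*100).round(2).tolist(),"turn",(a1-a0)/n)
q=o["ee_pos"][:2]-pin; print("now in top frame mm at a0",(R(-a0)@q*1e3).round(1), "a1",(R(-a1)@q*1e3).round(1))
E
python3 plan.py -155 175 0.254 1.38 22
```

```text
time_s: 1.27
ee_pos: [0.4576, 0.3889, 0.0458]
eef_rot: [-3.139, 0.001, 1.822]
force: [0.2, 1.2, 0.9]
grip_width: 0.004
grip_force: 0.0
now [0.4576 0.3889 0.0458] to start cm [ 0.84 -2.45]
[[-0.64, -1.01], [-0.59, -1.04], [-0.54, -1.07], [-0.48, -1.1], [-0.42, -1.12], [-0.37, -1.14], [-0.31, -1.16], [-0.25, -1.17], [-0.19, -1.18], [-0.13, -1.19], [-0.07, -1.19], [-0.0, -1.2], [0.06, -1.19], [0.12, -1.19], [0.18, -1.18], [0.24, -1.17], [0.3, -1.16], [0.36, -1.14], [0.42, -1.12], [0.47, -1.1], [0.53, -1.07], [0.58, -1.05]] turn 0.051181818181818176
now in top frame mm at a0 [-157.   200.8] a1 [113.7 228.1]
```

```bash
python3 -m pendant '[[[0.3,-0.8,0],0],[[0.1,-0.4,0],0],[[0.1,-0.3,0],0],[[0.1,-0.2,0],0],[[0.1,-0.2,0],0],[[0.05,-0.2,0],0],[[0.05,-0.2,0],0],[[0.04,-0.15,0],0]]'; python3 plan.py -155 175 0.254 1.38 40
```

```text
time_s: 1.93
ee_pos: [0.4666, 0.3647, 0.0465]
eef_rot: [-3.142, -0.0, 1.822]
force: [-0.0, -0.2, 1.0]
grip_width: 0.0008
grip_force: 0.0
now [0.4666 0.3647 0.0465] to start cm [-0.06 -0.02]
[[-0.36, -0.55], [-0.34, -0.56], [-0.33, -0.57], [-0.31, -0.58], [-0.3, -0.59], [-0.28, -0.6], [-0.26, -0.6], [-0.24, -0.61], [-0.23, -0.62], [-0.21, -0.62], [-0.19, -0.63], [-0.17, -0.63], [-0.16, -0.64], [-0.14, -0.64], [-0.12, -0.65], [-0.1, -0.65], [-0.08, -0.65], [-0.07, -0.65], [-0.05, -0.66], [-0.03, -0.66], [-0.01, -0.66], [0.01, -0.66], [0.03, -0.66], [0.05, -0.66], [0.06, -0.65], [0.08, -0.65], [0.1, -0.65], [0.12, -0.65], [0.14, -0.64], [0.16, -0.64], [0.17, -0.63], [0.19, -0.63], [0.21, -0.62], [0.23, -0.62], [0.24, -0.61], [0.26, -0.6], [0.28, -0.6], [0.29, -0.59], [0.31, -0.58], [0.33, -0.57]] turn 0.028149999999999998
now in top frame mm at a0 [-154.4  175.1] a1 [ 91.6 214.7]
```

```bash
python3 -m pendant '[[[-0.1,-0.2,0],0.01],[[-0.2,-0.35,0],0.018],[[-0.35,-0.56,0],0.028],[[-0.33,-0.57,0],0.028],[[-0.32,-0.58,0],0.028],[[-0.3,-0.59,0],0.028],[[-0.28,-0.6,0],0.028],[[-0.26,-0.6,0],0.028],[[-0.24,-0.61,0],0.028],[[-0.23,-0.62,0],0.028],[[-0.21,-0.62,0],0.028],[[-0.19,-0.63,0],0.028],[[-0.17,-0.63,0],0.028],[[-0.16,-0.64,0],0.028],[[-0.14,-0.64,0],0.028]]'; python3 plan.py -155 175 0.646 1.38 26
```

```text
time_s: 3.18
ee_pos: [0.4314, 0.28, 0.0465]
eef_rot: [-3.142, 0.0, 2.216]
force: [-0.1, -0.9, 0.4]
grip_width: 0.0007
grip_force: 0.0
now [0.4314 0.28   0.0465] to start cm [-0.05  0.04]
[[-0.12, -0.65], [-0.1, -0.65], [-0.09, -0.65], [-0.07, -0.66], [-0.05, -0.66], [-0.03, -0.66], [-0.01, -0.66], [0.01, -0.66], [0.03, -0.66], [0.05, -0.66], [0.06, -0.66], [0.08, -0.65], [0.1, -0.65], [0.12, -0.65], [0.14, -0.65], [0.16, -0.64], [0.17, -0.64], [0.19, -0.63], [0.21, -0.63], [0.23, -0.62], [0.24, -0.61], [0.26, -0.61], [0.28, -0.6], [0.3, -0.59], [0.31, -0.58], [0.33, -0.57]] turn 0.028230769230769226
now in top frame mm at a0 [-154.9  174.3] a1 [  1.8 233.2]
```

```bash
python3 -m pendant '[[[-0.12,-0.65,0],0.028],[[-0.1,-0.65,0],0.028],[[-0.09,-0.65,0],0.028],[[-0.07,-0.66,0],0.028],[[-0.05,-0.66,0],0.028],[[-0.03,-0.66,0],0.028],[[-0.01,-0.66,0],0.028],[[0.01,-0.66,0],0.028],[[0.03,-0.66,0],0.028],[[0.05,-0.66,0],0.028],[[0.06,-0.66,0],0.028],[[0.08,-0.65,0],0.028],[[0.1,-0.65,0],0.028],[[0.12,-0.65,0],0.028]]'
python3 - <<'E'
from meas import *
im,K,T=snap("top"); cv2.imwrite("pics/t1.png",cv2.resize(im[150:330,160:400],None,fx=3,fy=3)[:,:,::-1])
E
python3 plan.py -155 175 1.04 1.38 12
```

```text
time_s: 4.35
ee_pos: [0.4313, 0.1882, 0.0465]
eef_rot: [3.142, 0.0, 2.608]
force: [-0.0, -0.7, 0.2]
grip_width: 0.0004
grip_force: 0.0
now [0.4315 0.1875 0.0465] to start cm [-0.09  0.14]
[[0.14, -0.65], [0.16, -0.64], [0.17, -0.64], [0.19, -0.63], [0.21, -0.63], [0.23, -0.62], [0.24, -0.62], [0.26, -0.61], [0.28, -0.6], [0.3, -0.59], [0.31, -0.58], [0.33, -0.57]] turn 0.02833333333333332
now in top frame mm at a0 [-155.8  173.5] a1 [-89.  215.5]
```

View pics/t1.png

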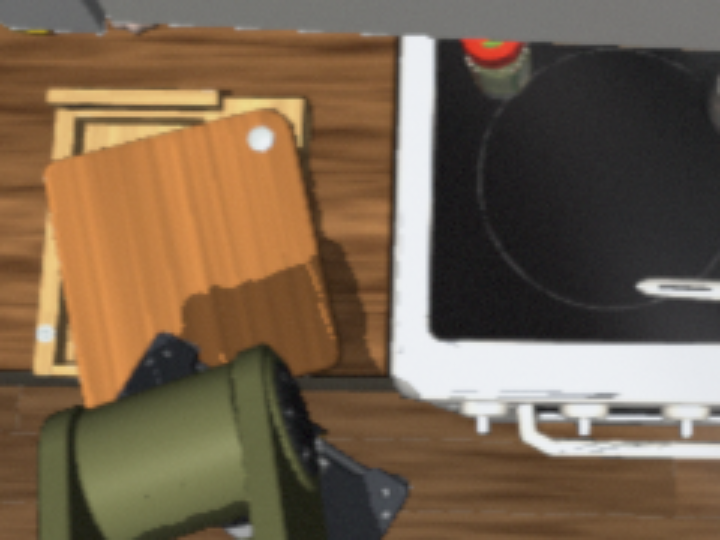

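The top has not moved: it is still at its starting angle while the finger is well past it, so the finger went over it or in front of it. I'll check the board's height by triangulating from both views.

Run:
```python
from meas import *
d=np.load("top0.npz"); s=np.load("side0.npz")
r,c=toprect(d["im"],d["K"],d["T"],(165,165,285,300))
im=s["im"]; hsv=cv2.cvtColor(im,cv2.COLOR_RGB2HSV)
print(hsv[228,270],hsv[236,250],hsv[246,300],hsv[210,240])
cv2.imwrite("pics/s0c.png",cv2.resize(im[190:280,200:360],None,fx=5,fy=5,interpolation=cv2.INTER_CUBIC)[:,:,::-1])
tops=d; Kt,Tt,Ks,Ts=d["K"],d["T"],s["K"],s["T"]
px=cv2.boxPoints(r)/1e3
uv=w2px(np.c_[px,np.full(4,.058)],Kt,Tt); print("top px",uv.round(1).tolist())
for z in(.0,.02,.04,.058,.08): print(z,w2px(px2w(uv,Kt,Tt,z),Ks,Ts).round(1).tolist(), w2px(px2w([247.2,196.3],Kt,Tt,z),Ks,Ts).round(1))
```

```text
[ 14 166 171] [ 13 164 157] [ 16 125  94] [ 13 134  99]
top px [[189.1, 291.5], [272.8, 270.9], [253.9, 184.1], [173.3, 204.7]]
0.0 [[222.3, 243.2], [268.9, 259.6], [318.5, 240.6], [272.7, 227.2]] [[307.8 241.1]]
0.02 [[222.9, 237.5], [269.0, 253.2], [318.1, 235.1], [272.7, 222.2]] [[307.5 235.5]]
0.04 [[223.5, 231.7], [269.1, 246.7], [317.6, 229.5], [272.7, 217.2]] [[307.1 229.9]]
0.058 [[224.1, 226.4], [269.2, 240.8], [317.1, 224.3], [272.7, 212.5]] [[306.8 224.7]]
0.08 [[224.8, 219.8], [269.3, 233.4], [316.6, 217.9], [272.8, 206.7]] [[306.4 218.3]]
```

View pics/s0c.png

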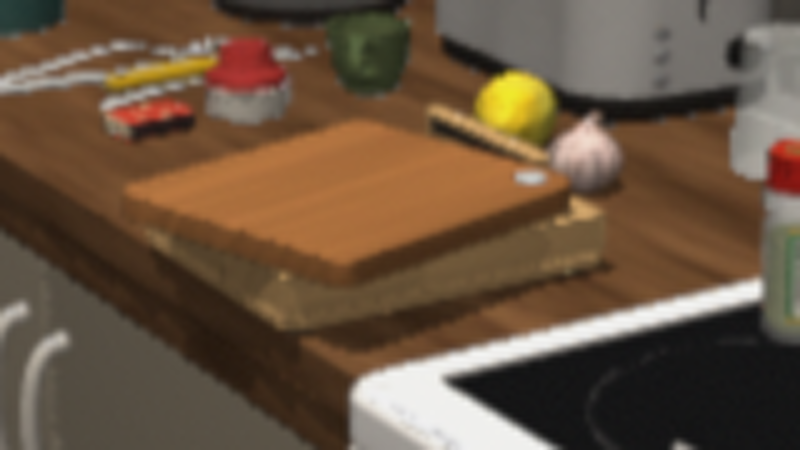

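Run:
```python
from meas import *
im,K,T=snap("side"); cv2.imwrite("pics/s1.png",cv2.resize(im[100:300,180:380],None,fx=3,fy=3,interpolation=cv2.INTER_CUBIC)[:,:,::-1])
p=ctrl.get_obs()["ee_pos"]; print(p,w2px(p,K,T), (w2px(p,K,T)-[180,100])*3)
```

```text
[0.43145338 0.18801913 0.04646716] [[243.30960183 247.77646804]] [[189.9288055  443.32940411]]
```

View pics/s1.png

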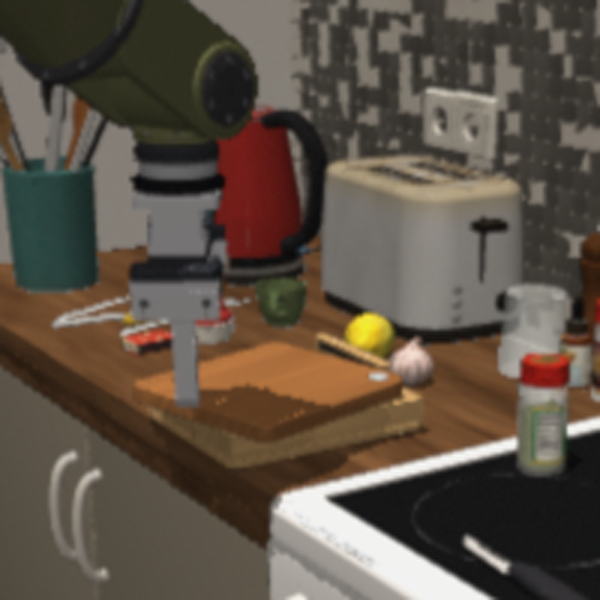

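Run:
```python
from meas import *
s=np.load("side0.npz");d=np.load("top0.npz")
P=[[.226,.501,.17],[.431,.188,.0465],[.431,.188,.1435],[.431,.188,.09]]
print("side",w2px(P,s["K"],s["T"]).round(1).tolist()); print("crop",((w2px(P,s["K"],s["T"])-[180,100])*3).round().tolist())
print("top",w2px(P,d["K"],d["T"]).round(1).tolist())
a=s["im"][120:190,80:150]; cv2.imwrite("pics/x.png",np.hstack([cv2.resize(a,(400,400)),cv2.resize(d["im"][380:480,0:100],(400,400))])[:,:,::-1])
print(ctrl.get_obs()["qpos"])
```

```text
side [[123.0, 187.6], [243.2, 247.8], [241.6, 211.9], [242.5, 231.9]]
crop [[-171.0, 263.0], [189.0, 443.0], [185.0, 336.0], [187.0, 396.0]]
top [[77.0, 413.2], [264.3, 303.1], [253.7, 302.9], [259.8, 303.0]]
[ 3.33185024e-01  2.75949133e-01  1.86860255e+00 -1.15645681e-04
  9.97042293e-01 -7.02502030e-01]
```

View pics/x.png

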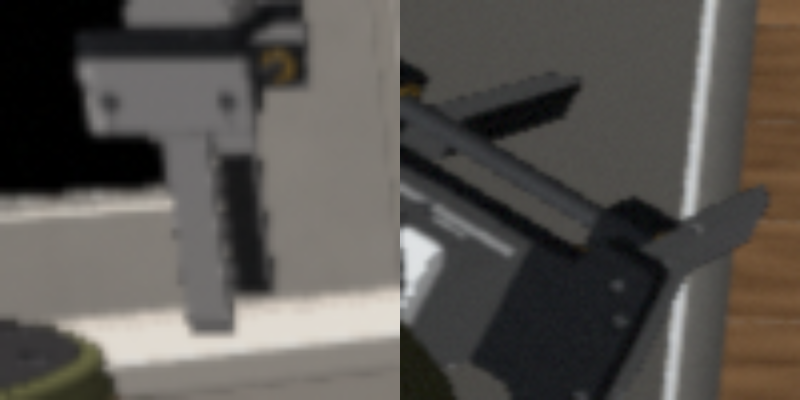

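Run:
```python
from meas import *
from scipy.optimize import least_squares
s=np.load("side0.npz");d=np.load("top0.npz")
c=np.array([.226,.501,.17]); y=np.array([.41,.91,0])
for dz in(0,.02,.035):
  for h in(.047,.0595):
    P=np.array([c+h*y,c-h*y,c])+[0,0,dz]
    print(dz,h,"side",w2px(P,s["K"],s["T"]).round(1).tolist(),"top",w2px(P,d["K"],d["T"]).round(1).tolist())
f=lambda p:np.r_[(w2px(p,s["K"],s["T"])-[116.8,177.8]).ravel(),(w2px(p,d["K"],d["T"])-[92,427]).ravel()]
for uv in([116.8,177.8],[125.2,170.8]):
  for vt in([92,427],[45,399],[68.5,413]):
    f=lambda p:np.r_[(w2px(p,s["K"],s["T"])-uv).ravel(),(w2px(p,d["K"],d["T"])-vt).ravel()]
    r=least_squares(f,c); print(uv,vt,r.x.round(4),r.fun.round(1))
```

```text
0 0.047 side [[126.0, 183.8], [119.8, 191.5], [123.0, 187.6]] top [[56.1, 401.2], [98.3, 425.3], [77.0, 413.2]]
0 0.0595 side [[126.8, 182.9], [118.9, 192.6], [123.0, 187.6]] top [[50.6, 398.1], [104.0, 428.6], [77.0, 413.2]]
0.02 0.047 side [[125.2, 176.9], [118.8, 184.2], [122.1, 180.5]] top [[48.7, 403.6], [91.8, 428.3], [70.1, 415.8]]
0.02 0.0595 side [[126.0, 176.0], [117.9, 185.2], [122.1, 180.5]] top [[43.1, 400.3], [97.7, 431.7], [70.1, 415.8]]
0.035 0.047 side [[124.5, 171.7], [118.1, 178.7], [121.4, 175.1]] top [[43.0, 405.4], [86.8, 430.7], [64.7, 417.9]]
0.035 0.0595 side [[125.3, 170.9], [117.2, 179.7], [121.4, 175.1]] top [[37.2, 402.1], [92.7, 434.1], [64.7, 417.9]]
[116.8, 177.8] [92, 427] [0.2099 0.4504 0.2053] [ 3.3  1.2 -0.8  2. ]
[116.8, 177.8] [45, 399] [0.2435 0.5626 0.1777] [ 6.5  2.2 -1.6  3.7]
[116.8, 177.8] [68.5, 413] [0.2262 0.5051 0.1919] [ 4.9  1.7 -1.2  2.9]
[125.2, 170.8] [92, 427] [0.2203 0.4352 0.2291] [-0.5 -0.2  0.1 -0.3]
[125.2, 170.8] [45, 399] [0.2536 0.5425 0.2045] [ 2.5  0.9 -0.6  1.4]
[125.2, 170.8] [68.5, 413] [0.2365 0.4875 0.2171] [ 1.   0.3 -0.2  0.6]
```

Triangulation puts the real fingertips about 35–36 mm above the reported TCP (tip at z ≈ 0.205 against 0.170 reported), so the finger passed over the plate. I'll go back and lower by that amount. The approach point is in front of the base, so there is nothing under the finger there.

```bash
python3 -m pendant '[[[0.38,2.87,0],-0.112],[[0.38,2.87,0],-0.112],[[0.38,2.87,0],-0.112],[[0.38,2.87,0],-0.112],[[0.38,2.87,0],-0.112],[[0.38,2.87,0],-0.112],[[0.38,2.87,0],-0.114],[[0,0,-1.9],0],[[0,0,-1.9],0],[[0,0,0],0]]'
python3 - <<'E'
from h import *
im,K,T=snap("side"); cv2.imwrite("pics/s2.png",cv2.resize(im[130:290,200:360],None,fx=3.7,fy=3.7,interpolation=cv2.INTER_CUBIC)[:,:,::-1])
E
python3 plan.py -155 175 0.254 1.38 22|grep now
```

```text
time_s: 5.28
ee_pos: [0.4561, 0.3889, 0.0048]
eef_rot: [-3.137, 0.002, 1.82]
force: [-0.5, -0.0, -0.3]
grip_width: 0.0004
grip_force: 0.0
now [0.4569 0.3891 0.0068] to start cm [ 0.91 -2.47]
now in top frame mm at a0 [-157.6  201.2] a1 [113.8 228.9]
```

View pics/s2.png

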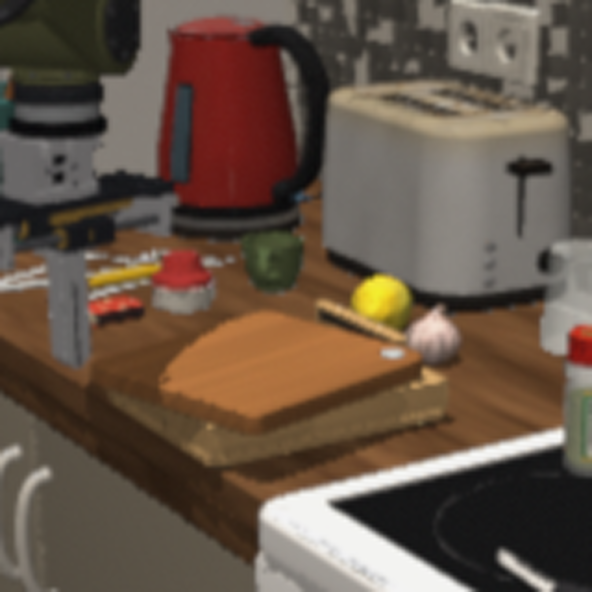

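The finger tip is at about full-image px (219,229), left of the plate and roughly level with it. I'll check the heights numerically and then approach.

```bash
python3 - <<'E'
from h import *
s=np.load("side0.npz")
for z in(.0068,.03,.04,.05): print(z,w2px([[.457,.389,z],[.463,.3845,z]],s["K"],s["T"]).round(1).tolist())
E
python3 -m pendant '[[[0.3,-0.8,0],0],[[0.1,-0.3,0],0],[[0.1,-0.2,0],0],[[0.1,-0.2,0],0],[[0.1,-0.2,0],0],[[0.05,-0.2,0],0],[[0.05,-0.2,0],0],[[0.05,-0.2,0],0],[[0.05,-0.2,0],0]]'; python3 plan.py -155 175 0.254 1.38 40 | grep now
```

```text
0.0068 [[220.7, 239.1], [223.2, 239.2]]
0.03 [[220.3, 231.7], [222.8, 231.8]]
0.04 [[220.1, 228.5], [222.6, 228.5]]
0.05 [[219.9, 225.3], [222.4, 225.3]]
time_s: 6.08
ee_pos: [0.4669, 0.3646, 0.0084]
eef_rot: [-3.141, -0.0, 1.82]
force: [-4.0, 3.7, 1.4]
grip_width: 0.0006
grip_force: 2.2
now [0.4669 0.3646 0.0084] to start cm [-0.09 -0.01]
now in top frame mm at a0 [-154.1  174.9] a1 [ 91.6 214.4]
```

Contact is made at about 5 N. Now I'll push along the arc.

```bash
python3 -m pendant '[[[-0.1,-0.1,0],0.01],[[-0.15,-0.25,0],0.012],[[-0.2,-0.3,0],0.015]]'; python3 -m pendant '[[[-0.3,-0.5,0],0.025],[[-0.33,-0.57,0],0.028],[[-0.32,-0.58,0],0.028],[[-0.3,-0.59,0],0.028],[[-0.28,-0.6,0],0.028]]';python3 plan.py -155 175 0.43 1.38 34
```

```text
time_s: 6.33
ee_pos: [0.4626, 0.3579, 0.0084]
eef_rot: [3.141, 0.0, 1.858]
force: [0.3, 0.4, -0.3]
grip_width: 0.0001
grip_force: 0.3
time_s: 6.75
ee_pos: [0.4471, 0.3292, 0.0085]
eef_rot: [3.141, 0.0, 1.996]
force: [0.3, 1.5, -0.4]
grip_width: 0.0005
grip_force: 0.3
now [0.4471 0.3292 0.0085] to start cm [-0.09 -0.07]
[[-0.26, -0.6], [-0.24, -0.61], [-0.22, -0.61], [-0.2, -0.62], [-0.19, -0.63], [-0.17, -0.63], [-0.15, -0.64], [-0.13, -0.64], [-0.12, -0.64], [-0.1, -0.65], [-0.08, -0.65], [-0.06, -0.65], [-0.04, -0.65], [-0.03, -0.65], [-0.01, -0.65], [0.01, -0.65], [0.03, -0.65], [0.05, -0.65], [0.07, -0.65], [0.08, -0.65], [0.1, -0.65], [0.12, -0.64], [0.14, -0.64], [0.16, -0.63], [0.17, -0.63], [0.19, -0.62], [0.21, -0.62], [0.23, -0.61], [0.24, -0.61], [0.26, -0.6], [0.28, -0.59], [0.29, -0.58], [0.31, -0.58], [0.32, -0.57]] turn 0.027941176470588233
now in top frame mm at a0 [-153.8  175.3] a1 [ 53.1 227.1]
```

```bash
python3 -m pendant '[[[-0.27,-0.61,0],0.028],[[-0.25,-0.61,0],0.028],[[-0.23,-0.62,0],0.028],[[-0.2,-0.62,0],0.028],[[-0.19,-0.63,0],0.028],[[-0.17,-0.63,0],0.028],[[-0.15,-0.64,0],0.028],[[-0.13,-0.64,0],0.028],[[-0.12,-0.64,0],0.028],[[-0.1,-0.65,0],0.028],[[-0.08,-0.65,0],0.028],[[-0.06,-0.65,0],0.028],[[-0.04,-0.65,0],0.028],[[-0.03,-0.65,0],0.028],[[-0.01,-0.65,0],0.028]]';python3 plan.py -154 175 0.85 1.38 19;  python3 - <<'E'
from meas import *
im,K,T=snap("top"); r,c=toprect(im,K,T,(165,165,320,330)); print(r)
E
```

```text
time_s: 8.0
ee_pos: [0.4269, 0.2338, 0.0085]
eef_rot: [3.142, 0.0, 2.416]
force: [-0.4, 0.1, 0.0]
grip_width: 0.0007
grip_force: 0.3
now [0.4269 0.2338 0.0085] to start cm [0. 0.]
[[0.01, -0.65], [0.03, -0.65], [0.05, -0.65], [0.06, -0.65], [0.08, -0.65], [0.1, -0.64], [0.12, -0.64], [0.14, -0.64], [0.15, -0.63], [0.17, -0.63], [0.19, -0.62], [0.21, -0.62], [0.22, -0.61], [0.24, -0.6], [0.26, -0.6], [0.27, -0.59], [0.29, -0.58], [0.31, -0.57], [0.32, -0.57]] turn 0.02789473684210526
now in top frame mm at a0 [-154.1  175. ] a1 [-44.5 228.9]
((557.782958984375, 224.16140747070312), (195.47547912597656, 183.74252319335938), 48.87809753417969)
```

The plate is following at 0.853 rad. I'll continue to about 1.36.

```bash
python3 -m pendant '[[[0.01,-0.65,0],0.028],[[0.03,-0.65,0],0.028],[[0.05,-0.65,0],0.028],[[0.06,-0.65,0],0.028],[[0.08,-0.65,0],0.028],[[0.1,-0.64,0],0.028],[[0.12,-0.64,0],0.028],[[0.14,-0.64,0],0.028],[[0.15,-0.63,0],0.028],[[0.17,-0.63,0],0.028],[[0.19,-0.62,0],0.028],[[0.21,-0.62,0],0.028],[[0.22,-0.61,0],0.028],[[0.24,-0.6,0],0.028],[[0.26,-0.6,0],0.028],[[0.27,-0.59,0],0.028],[[0.29,-0.58,0],0.028],[[0.2,-0.4,0],0.02]]'
python3 -m pendant '[[[-0.5,2,0],0],[[-1,2,0.5],0],[[0,0,4],0],[[0,0,4],0],[[0,0,4],0]]' 0.6
python3 - <<'E'
from meas import *
im,K,T=snap("top"); np.savez("top1.npz",im=im,K=K,T=T); r,c=toprect(im,K,T,(165,165,360,330)); print(r)
cv2.imwrite("pics/t3.png",cv2.resize(im[165:315,165:465],None,fx=2.6,fy=2.6,interpolation=cv2.INTER_CUBIC)[:,:,::-1])
E
```

```text
time_s: 9.55
ee_pos: [0.455, 0.1233, 0.0085]
eef_rot: [-3.141, 0.0, 2.911]
force: [-0.2, 0.7, 0.3]
grip_width: 0.0005
grip_force: 0.3
time_s: 9.97
ee_pos: [0.4392, 0.1638, 0.135]
eef_rot: [-3.141, -0.001, 2.911]
force: [0.5, -0.3, 0.6]
grip_width: 0.0303
grip_force: 0.0
((576.04052734375, 176.01576232910156), (194.37823486328125, 180.7942352294922), 76.90789794921875)
```

View pics/t3.png

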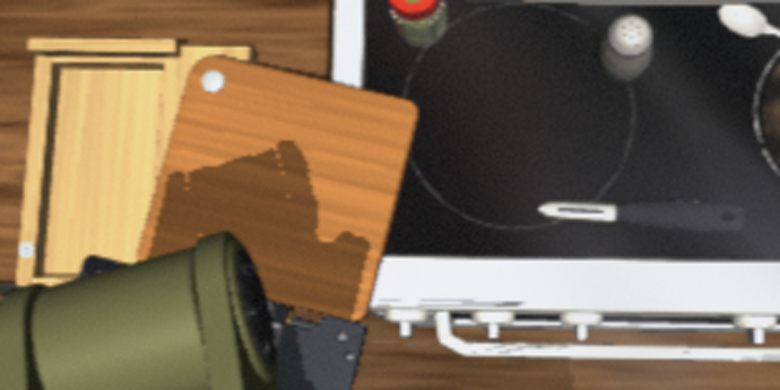

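The top is open at about 1.35 rad and the well is uncovered. In the crop, the well's inner corners are near (52,64), (165,66) and (37,277). The peeler tip is at (538,209) and its handle end at (744,215).

Run:
```python
from meas import *
d=np.load("top1.npz"); im,K,T=d["im"],d["K"],d["T"]
f=lambda u,v:(165+u/2.6-.3,165+v/2.6-.3)
for n,p,z in(("wellBL",(52,64),.038),("wellBR",(166,64),.038),("wellFL",(37,277),.038),("basefrontL",(17,284),.038),("baseBR",(252,46),.038),("tip",(538,210),.004),("end",(744,216),.01),("ball",(26,250),.04)):
    print(n,px2w(f(*p),K,T,z)[0].round(4))
g=im.max(2).astype(float); b=im[238:258,398:452]
# handle axis rows by column
g=cv2.GaussianBlur(im.max(2).astype(np.float32),(3,3),0); pts=[]
for x in range(404,448,2):
    m=np.nonzero(g[238:260,x]-np.r_[g[236:240,x]].mean()>8)[0]; pts.append((x,238+m.min(),238+m.max()))
print(pts[::3])
c=np.array([(x,(a+b)/2) for x,a,b in pts]); w=px2w(c,K,T,.01); p=np.polyfit(w[:,1],w[:,0],1); print("x=a*y+b",p, "x at y=-.15",np.polyval(p,-.15))
b=px2w([(380,244.8),(398,247)],K,T,.004);print(b)
bb=np.load("top0.npz")["im"]
```

```text
wellBL [0.6812 0.3826 0.038 ]
wellBR [0.681  0.2813 0.038 ]
wellFL [0.4962 0.3824 0.038 ]
basefrontL [0.4901 0.3994 0.038 ]
baseBR [0.6968 0.2066 0.038 ]
tip [ 0.5614 -0.0388  0.004 ]
end [ 0.5571 -0.2093  0.01  ]
ball [0.5187 0.3929 0.04  ]
[(404, np.int64(244), np.int64(249)), (410, np.int64(243), np.int64(250)), (416, np.int64(243), np.int64(251)), (422, np.int64(243), np.int64(252)), (428, np.int64(243), np.int64(252)), (434, np.int64(243), np.int64(253)), (440, np.int64(244), np.int64(252)), (446, np.int64(244), np.int64(253))]
x=a*y+b [0.04400231 0.56400308] x at y=-.15 0.5574027362144123
[[ 0.56302991 -0.05721979  0.004     ]
 [ 0.55849434 -0.09654198  0.004     ]]
```

```bash
python3 -m pendant '[[[0.99,-2.65,0],-0.114],[[0.99,-2.65,0],-0.114],[[0.99,-2.65,0],-0.114],[[0.99,-2.65,0],-0.114],[[0.99,-2.65,0],-0.114],[[0.99,-2.65,0],-0.114],[[0.99,-2.65,0],-0.114],[[0.99,-2.65,0],-0.114],[[0.99,-2.65,0],-0.114],[[0.99,-2.65,0],-0.114],[[0.99,-2.65,0],-0.114],[[0.99,-2.65,0],-0.114],[[0,0,-3.5],0],[[0,0,-3.5],0],[[0,0,-3.5],0],[[0,0,-2.5],0],[[0,0,0],0],[[0,0,0],0]]' 0.6
python3 - <<'E'
from h import *
print(ctrl.get_obs()["qpos"])
im,K,T=snap("side"); p=ctrl.get_obs()["ee_pos"]; u=(w2px(p,K,T)[0]).astype(int); print(p,u,w2px(p+[0,0,.035],K,T)); cv2.imwrite("pics/s4.png",cv2.resize(im[u[1]-100:u[1]+40,u[0]-80:u[0]+80],None,fx=4.2,fy=4.2,interpolation=cv2.INTER_CUBIC)[:,:,::-1])
E
```

```text
time_s: 11.52
ee_pos: [0.5583, -0.1541, 0.0031]
eef_rot: [-3.14, -0.0, 1.542]
force: [0.8, -0.2, 0.8]
grip_width: 0.0562
grip_force: 0.0
[-3.32484017e-01  5.51498392e-01  1.58329632e+00 -1.27890069e-04
  1.00869328e+00 -3.03456154e-01]
[ 0.55937111 -0.15445163  0.00467699] [365 298] [[366.5620735 284.3947285]]
```

```bash
python3 -m pendant '[[[0,0,-1.2],0],[[0,0,-1],0],[[0,0,-0.4],0],[[0,0,0],0],[[0,0,0],0]]'; for i in 1; do python3 -m pendant '[[[0,0,-0.15],0],[[0,0,-0.15],0],[[0,0,-0.15],0],[[0,0,0],0]]'; done
```

```text
time_s: 11.98
ee_pos: [0.5588, -0.1543, -0.0225]
eef_rot: [-3.141, -0.0, 1.542]
force: [0.1, 0.1, 0.9]
grip_width: 0.0564
grip_force: 0.0
time_s: 12.32
ee_pos: [0.5587, -0.1542, -0.0272]
eef_rot: [-3.141, -0.0, 1.542]
force: [0.2, 0.8, 0.7]
grip_width: 0.0565
grip_force: 0.0
```

```bash
python3 -m pendant '[[[0,0,-0.15],0],[[0,0,-0.15],0],[[0,0,0],0]]'; python3 -m pendant '[[[0,0,-0.1],0],[[0,0,-0.1],0],[[0,0,0],0]]';python3 -m pendant '[[[0,0,-0.1],0],[[0,0,-0.1],0],[[0,0,0],0]]'
```

```text
time_s: 12.57
ee_pos: [0.5586, -0.1542, -0.0304]
eef_rot: [-3.141, -0.0, 1.542]
force: [-1.0, 0.1, 0.9]
grip_width: 0.0566
grip_force: 0.0
time_s: 12.82
ee_pos: [0.5587, -0.1542, -0.0322]
eef_rot: [-3.141, -0.0, 1.542]
force: [-0.5, 0.2, -0.4]
grip_width: 0.0564
grip_force: 0.0
time_s: 13.07
ee_pos: [0.5587, -0.1542, -0.0342]
eef_rot: [-3.141, -0.0, 1.542]
force: [-0.6, 0.7, 0.1]
grip_width: 0.0568
grip_force: 0.0
```

```bash
python3 -m pendant '[[[0,0,-0.1],0],[[0,0,0],0]]'; python3 -m pendant '[[[0,0,-0.1],0],[[0,0,0],0]]';python3 -m pendant '[[[0,0,-0.1],0],[[0,0,0],0]]'
```

```text
time_s: 13.23
ee_pos: [0.5589, -0.1543, -0.0347]
eef_rot: [3.141, 0.0, 1.542]
force: [-1.7, 0.5, 5.3]
grip_width: 0.0563
grip_force: 2.2
time_s: 13.4
ee_pos: [0.5589, -0.1543, -0.0348]
eef_rot: [3.141, 0.0, 1.542]
force: [-6.5, 2.4, 15.9]
grip_width: 0.0564
grip_force: 8.0
time_s: 13.57
ee_pos: [0.5589, -0.1543, -0.0349]
eef_rot: [3.141, 0.0, 1.542]
force: [-12.6, 3.7, 27.9]
grip_width: 0.0562
grip_force: 13.7
```

The glass is at a reported z of −0.0346. I'll lift a few mm and close on the handle.

```bash
python3 -m pendant '[[[0,0,0.3],0],[[0,0,0.3],0],[[0,0,0],0]]'; python3 -m pendant '[[[0,0,0],0],[[0,0,0],0],[[0,0,0],0],[[0,0,0],0],[[0,0,0],0],[[0,0,0],0],[[0,0,0],0],[[0,0,0],0]]' 0.1 25; python3 -m pendant '[[[0,0,0.3],0],[[0,0,0.7],0],[[0,0,1.5],0],[[0,0,2.5],0],[[0,0,3],0],[[0,0,3],0],[[0,0,0],0],[[0,0,0],0]]'
```

```text
time_s: 13.82
ee_pos: [0.5591, -0.1544, -0.0306]
eef_rot: [3.141, 0.0, 1.542]
force: [0.8, 0.0, 0.4]
grip_width: 0.0561
grip_force: 0.0
time_s: 14.48
ee_pos: [0.5587, -0.1542, -0.0311]
eef_rot: [-3.141, -0.0, 1.542]
force: [-0.1, -0.5, -0.7]
grip_width: 0.0221
grip_force: 25.0
time_s: 15.15
ee_pos: [0.5596, -0.1546, 0.0811]
eef_rot: [3.138, 0.001, 1.542]
force: [-0.0, 0.4, -1.2]
grip_width: 0.0226
grip_force: 25.0
```

```bash
python3 -m pendant '[[[0,0,1],0],[[0,1.3,1],-0.04],[[0,2.75,0],-0.086],[[0,2.75,0],-0.086],[[0,2.75,0],-0.086],[[0,2.75,0],-0.086],[[0,2.75,0],-0.086],[[0,2.75,0],-0.086],[[0,2.75,0],-0.086],[[0,2.75,0],-0.086],[[0,2.75,0],-0.086],[[0,2.75,0],-0.086],[[0,2.75,0],-0.086],[[0,2.75,0],-0.086],[[0,2.75,0],-0.086],[[0,2.75,0],-0.086],[[0,2.75,0],-0.1],[[0,2.75,0],-0.1],[[0,2.75,0],-0.1],[[0,0,0],0]]'
python3 - <<'E'
from h import *
o=ctrl.get_obs(); print(o["ee_pos"],o["eef_rot"],o["qpos"],o["grip_width"])
E
```

```text
time_s: 16.82
ee_pos: [0.5575, 0.3301, 0.0979]
eef_rot: [3.141, 0.002, -0.006]
force: [0.2, -0.1, -0.0]
grip_width: 0.0221
grip_force: 25.0
[0.5574525  0.33014344 0.09792232] [ 3.14146950e+00  1.76191369e-03 -6.06152754e-03] [4.77833248e-01 5.79791232e-01 1.29389683e+00 7.44203053e-04
 1.26952159e+00 2.05446959e+00] 0.022120300330967763
```

```bash
python3 -m pendant '[[[0,0.2,-2.5],0],[[0,0,-3],0],[[0,0,-3],0],[[0,0,-1.2],0],[[0,0,-0.6],0],[[0,0,-0.4],0],[[0,0,0],0],[[0,0,0],0]]'; python3 -m pendant '[[[0,0,-0.15],0],[[0,0,-0.1],0],[[0,0,0],0],[[0,0,0],0]]'
```

```text
time_s: 17.48
ee_pos: [0.5595, 0.3285, -0.0066]
eef_rot: [-3.141, -0.002, -0.002]
force: [-0.4, 0.1, -1.1]
grip_width: 0.022
grip_force: 25.0
time_s: 17.82
ee_pos: [0.5589, 0.3283, -0.0102]
eef_rot: [-3.141, -0.0, -0.002]
force: [-0.3, 0.8, -0.6]
grip_width: 0.0225
grip_force: 25.0
```

```bash
python3 -m pendant '[[[0,0.1,-0.15],0],[[0,0.1,-0.15],0],[[0,0,0],0]]'; python3 -m pendant '[[[0,0,-0.1],0],[[0,0,-0.1],0],[[0,0,0],0]]'; python3 -m pendant '[[[0,0,-0.1],0],[[0,0,0],0]]'
```

```text
time_s: 18.07
ee_pos: [0.5586, 0.3304, -0.0139]
eef_rot: [3.141, 0.0, -0.002]
force: [-0.3, -0.6, -1.9]
grip_width: 0.0224
grip_force: 25.0
time_s: 18.32
ee_pos: [0.5587, 0.3302, -0.0158]
eef_rot: [3.141, 0.0, -0.002]
force: [-0.3, -0.4, -0.7]
grip_width: 0.0222
grip_force: 25.0
time_s: 18.48
ee_pos: [0.5587, 0.3302, -0.0167]
eef_rot: [3.141, 0.0, -0.002]
force: [-0.4, 0.7, -0.2]
grip_width: 0.0224
grip_force: 25.0
```

```bash
python3 -m pendant '[[[0,0,-0.05],0],[[0,0,0],0]]'; python3 -m pendant '[[[0,0,-0.05],0],[[0,0,0],0]]'
```

```text
time_s: 18.65
ee_pos: [0.5588, 0.3302, -0.0171]
eef_rot: [3.142, 0.0, -0.002]
force: [-0.5, -0.5, -1.1]
grip_width: 0.0225
grip_force: 25.0
time_s: 18.82
ee_pos: [0.5587, 0.3302, -0.0176]
eef_rot: [3.142, 0.0, -0.002]
force: [-0.1, 0.7, -0.8]
grip_width: 0.0222
grip_force: 25.0
```

```bash
python3 -m pendant '[[[0,0,-0.05],0],[[0,0,0],0]]'; python3 -m pendant '[[[0,0,-0.05],0],[[0,0,0],0]]'; python3 -m pendant '[[[0,0,-0.05],0],[[0,0,0],0]]'
```

```text
time_s: 18.98
ee_pos: [0.5587, 0.3302, -0.0182]
eef_rot: [3.142, 0.0, -0.002]
force: [-1.0, 0.7, -1.2]
grip_width: 0.0222
grip_force: 25.0
time_s: 19.15
ee_pos: [0.5587, 0.3302, -0.0187]
eef_rot: [3.142, 0.0, -0.002]
force: [-0.1, 0.1, -1.5]
grip_width: 0.0221
grip_force: 25.0
time_s: 19.32
ee_pos: [0.5587, 0.3302, -0.0192]
eef_rot: [3.142, 0.0, -0.002]
force: [-0.4, -0.6, -1.4]
grip_width: 0.022
grip_force: 25.0
```

```bash
for i in 1 2 3 4; do python3 -m pendant '[[[0,0,-0.07],0],[[0,0,0],0]]' > o; grep -E "ee_pos|^force" o; done
```

```text
ee_pos: [0.5587, 0.3302, -0.0199]
force: [0.1, 0.2, -0.6]
ee_pos: [0.5588, 0.3302, -0.0205]
force: [0.1, 0.1, 0.2]
ee_pos: [0.5588, 0.3303, -0.0207]
force: [-2.7, -1.6, 4.5]
ee_pos: [0.5589, 0.3303, -0.0207]
force: [-4.0, -2.0, 10.6]
```

```bash
python3 -m pendant '[[[0,0,0.1],0],[[0,0,0],0]]' - 5;  python3 -m pendant '[[[0,0,0],0],[[0,0,0],0],[[0,0,0],0],[[0,0,0],0]]' 0.45; python3 -m pendant '[[[0,0,0.5],0],[[0,0,1.5],0],[[0,0,3],0],[[0,0,4],0],[[0,0,4],0],[[-3,0,0],0],[[-4,0,0],0],[[-4,0,0],0],[[-4,0,0],0],[[0,0,0],0]]'
python3 - <<'E'
from h import *
im,K,T=snap("top"); np.savez("top2.npz",im=im,K=K,T=T)
sm,K,T=snap("side"); np.savez("side2.npz",im=sm,K=K,T=T)
a=cv2.resize(im[165:300,165:285],(530,596),interpolation=cv2.INTER_CUBIC); b=cv2.resize(sm[200:270,220:320],(800,560),interpolation=cv2.INTER_CUBIC)
a=cv2.resize(a,(355,400)); b=cv2.resize(b,(440,308)); o=np.zeros((400,800,3),np.uint8); o[:,:355]=a; o[:308,360:]=b
cv2.imwrite("pics/t5.png",o[:,:,::-1])
E
```

```text
time_s: 20.15
ee_pos: [0.5589, 0.3303, -0.0206]
eef_rot: [-3.141, -0.0, -0.002]
force: [0.1, -0.1, -0.9]
grip_width: 0.0227
grip_force: 5.0
time_s: 20.48
ee_pos: [0.5587, 0.3302, -0.021]
eef_rot: [3.142, 0.0, -0.002]
force: [-0.2, 0.0, -0.4]
grip_width: 0.042
grip_force: 0.0
time_s: 21.32
ee_pos: [0.4032, 0.3298, 0.1092]
eef_rot: [3.141, 0.002, 0.0]
force: [0.4, 0.4, -0.2]
grip_width: 0.0425
grip_force: 0.0
```

View pics/t5.png

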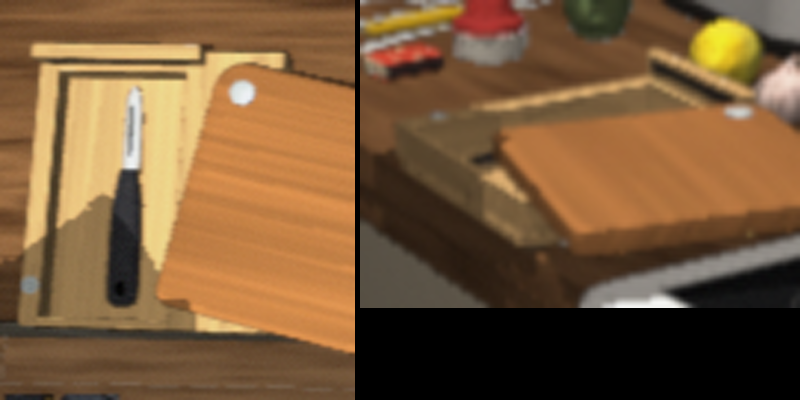

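The peeler lies flat and fully inside the well, and the top is clear of it. Next I'll close the fingers and move to the outer side of the top's front face.

```bash
python3 -m pendant '[[[0.3,-1.35,0],0.121],[[0.3,-1.35,0],0.121],[[0.3,-1.35,0],0.121],[[0.3,-1.35,0],0.121],[[0.3,-1.35,0],0.121],[[0.3,-1.35,0],0.121],[[0.3,-1.35,0],0.121],[[0.3,-1.35,0],0.121],[[0.3,-1.35,0],0.121],[[0.3,-1.35,0],0.121],[[0.3,-1.35,0],0.121],[[0.3,-1.35,0],0.121],[[0.3,-1.35,0],0.121],[[0.3,-1.35,0],0.121],[[0.3,-1.35,0],0.121],[[0.3,-1.35,0],0.121],[[0.3,-1.35,0],0.121],[[0.3,-1.35,0],0.121],[[0.3,-1.35,0],0.121],[[0.3,-1.35,0],0.121]]' 0 20; python3 -m pendant '[[[0,0,0],0.1215],[[0,0,0],0.1215],[[0,0,0],0.1215],[[0,0,0],0.1215],[[0,0,0],0],[[0,0,0],0]]'; python3 plan.py -215 150 1.342 0.2 40 | grep now;  python3 - <<'E'
from meas import *
im,K,T=snap("top"); r,c=toprect(im,K,T,(165,165,360,330)); print(r)
E
```

```text
time_s: 23.08
ee_pos: [0.4701, 0.0589, 0.1095]
eef_rot: [3.141, 0.001, 2.423]
force: [0.6, -0.3, 1.0]
grip_width: 0.0007
grip_force: 0.0
time_s: 23.58
ee_pos: [0.4696, 0.0598, 0.1093]
eef_rot: [3.142, 0.0, 2.899]
force: [-0.7, 0.2, -0.4]
grip_width: 0.0004
grip_force: 0.0
now [0.4696 0.0598 0.1093] to start cm [-0.45 -0.12]
now in top frame mm at a0 [-212.9  145.9] a1 [-221.2 -132.9]
((574.1686401367188, 176.7786407470703), (194.3548583984375, 184.77952575683594), 76.91045379638672)
```

```bash
python3 -m pendant '[[[-0.4,-0.1,-3],0],[[-0.1,0,-3],0.01],[[0,0,-3],0],[[0,0,-0.8],0],[[0,0,0],0],[[0,0.6,0],0],[[0.1,0.4,0],0],[[0.1,0.3,0],0],[[0.1,0.3,0],0],[[0,0.2,0],0],[[0.1,0.2,0],0],[[0,0.2,0],0],[[0.1,0.2,0],0]]'; python3 plan.py -188 150 1.342 0.2 40
```

```text
time_s: 24.72
ee_pos: [0.4687, 0.0834, 0.0112]
eef_rot: [-3.142, -0.0, 2.914]
force: [-0.5, -0.3, -0.5]
grip_width: 0.0003
grip_force: 0.0
now [0.4687 0.0834 0.0112] to start cm [0.25 0.15]
[[-0.42, 0.54], [-0.4, 0.56], [-0.39, 0.57], [-0.37, 0.58], [-0.35, 0.59], [-0.34, 0.6], [-0.32, 0.61], [-0.3, 0.62], [-0.28, 0.63], [-0.27, 0.63], [-0.25, 0.64], [-0.23, 0.65], [-0.21, 0.65], [-0.19, 0.66], [-0.17, 0.66], [-0.15, 0.67], [-0.13, 0.67], [-0.12, 0.68], [-0.1, 0.68], [-0.08, 0.68], [-0.06, 0.68], [-0.04, 0.69], [-0.02, 0.69], [0.0, 0.69], [0.02, 0.69], [0.04, 0.69], [0.06, 0.68], [0.08, 0.68], [0.1, 0.68], [0.12, 0.68], [0.14, 0.67], [0.16, 0.67], [0.18, 0.66], [0.19, 0.66], [0.21, 0.65], [0.23, 0.65], [0.25, 0.64], [0.27, 0.63], [0.29, 0.62], [0.3, 0.62]] turn -0.028550000000000002
now in top frame mm at a0 [-190.   152.1] a1 [-217.4 -109.6]
```

```bash
python3 -m pendant '[[[-0.1,0.2,0],-0.008],[[-0.2,0.3,0],-0.014],[[-0.4,0.55,0],-0.028],[[-0.39,0.56,0],-0.028],[[-0.38,0.57,0],-0.028],[[-0.37,0.58,0],-0.028],[[-0.35,0.59,0],-0.028],[[-0.34,0.6,0],-0.028],[[-0.32,0.61,0],-0.028],[[-0.3,0.62,0],-0.028],[[-0.28,0.63,0],-0.028],[[-0.27,0.63,0],-0.028],[[-0.25,0.64,0],-0.028],[[-0.23,0.65,0],-0.028],[[-0.21,0.65,0],-0.028],[[-0.19,0.66,0],-0.028]]'; python3 plan.py -189 151 0.93 0.1 30;  python3 - <<'E'
from meas import *
im,K,T=snap("top"); r,c=toprect(im,K,T,(165,165,360,330)); print(r,np.radians(r[2]))
E
```

```text
time_s: 26.05
ee_pos: [0.4226, 0.174, 0.0112]
eef_rot: [-3.141, 0.0, 2.497]
force: [-0.4, -0.3, 1.5]
grip_width: 0.0004
grip_force: 0.4
now [0.4226 0.174  0.0112] to start cm [ 0.33 -0.12]
[[-0.16, 0.65], [-0.14, 0.65], [-0.12, 0.66], [-0.11, 0.66], [-0.09, 0.66], [-0.07, 0.67], [-0.05, 0.67], [-0.03, 0.67], [-0.01, 0.67], [0.0, 0.67], [0.02, 0.67], [0.04, 0.67], [0.06, 0.67], [0.08, 0.66], [0.1, 0.66], [0.12, 0.66], [0.13, 0.66], [0.15, 0.65], [0.17, 0.65], [0.19, 0.64], [0.2, 0.64], [0.22, 0.63], [0.24, 0.62], [0.26, 0.62], [0.27, 0.61], [0.29, 0.6], [0.31, 0.59], [0.32, 0.59], [0.34, 0.58], [0.36, 0.57]] turn -0.02766666666666667
now in top frame mm at a0 [-190.   154.4] a1 [-242.2  -36. ]
((559.6072387695312, 210.7681884765625), (194.9412384033203, 184.6001739501953), 56.249080657958984) 0.9817316587012427
```

The plate lags slightly (0.98 rad) and the finger has crept to the rounded corner, at top frame (−182, 164). I'll back off and re-seat it at y ≈ 147.

```bash
python3 -m pendant '[[[-0.28,-0.42,0],0.028],[[-0.28,-0.42,0],0.028],[[0.7,-0.47,0],0],[[0.7,-0.47,0],0],[[0.1,0.15,0],0],[[0.1,0.15,0],0],[[0.1,0.15,0],0],[[0.1,0.15,0],0],[[0,0,0],0]]'; python3 plan.py -183 147 0.982 0.1 32;  python3 - <<'E'
from meas import *
im,K,T=snap("top"); r,c=toprect(im,K,T,(165,165,360,330)); print(r,np.radians(r[2]))
E
```

```text
time_s: 26.85
ee_pos: [0.4355, 0.1622, 0.0111]
eef_rot: [3.142, -0.0, 2.556]
force: [0.3, 1.4, -0.0]
grip_width: 0.0003
grip_force: 0.0
now [0.4355 0.1622 0.0111] to start cm [0.07 0.12]
[[-0.19, 0.62], [-0.17, 0.62], [-0.15, 0.63], [-0.13, 0.63], [-0.12, 0.64], [-0.1, 0.64], [-0.08, 0.64], [-0.06, 0.64], [-0.05, 0.65], [-0.03, 0.65], [-0.01, 0.65], [0.01, 0.65], [0.03, 0.65], [0.04, 0.65], [0.06, 0.64], [0.08, 0.64], [0.1, 0.64], [0.11, 0.64], [0.13, 0.63], [0.15, 0.63], [0.17, 0.63], [0.18, 0.62], [0.2, 0.62], [0.22, 0.61], [0.23, 0.6], [0.25, 0.6], [0.27, 0.59], [0.28, 0.58], [0.3, 0.57], [0.31, 0.57], [0.33, 0.56], [0.35, 0.55]] turn -0.0275625
now in top frame mm at a0 [-184.4  146.9] a1 [-230.6  -49. ]
((559.5921020507812, 211.24172973632812), (195.1106719970703, 184.09683227539062), 56.22189712524414) 0.981257216553045
```

```bash
python3 -m pendant '[[[0.06,0.09,0],0],[[0.05,0.08,0],0],[[-0.05,0.2,0],-0.009],[[-0.1,0.4,0],-0.018],[[-0.19,0.62,0],-0.0275],[[-0.17,0.62,0],-0.0275],[[-0.15,0.63,0],-0.0275],[[-0.13,0.63,0],-0.0275],[[-0.12,0.64,0],-0.0275],[[-0.1,0.64,0],-0.0275],[[-0.08,0.64,0],-0.0275],[[-0.06,0.64,0],-0.0275],[[-0.05,0.65,0],-0.0275],[[-0.03,0.65,0],-0.0275]]';  python3 - <<'E'
from meas import *
im,K,T=snap("top"); r,c=toprect(im,K,T,(165,165,360,330)); print(r,np.radians(r[2]))
E
python3 plan.py -183 147 0.68 0.1 22
```

```text
time_s: 28.07
ee_pos: [0.4241, 0.2335, 0.0112]
eef_rot: [-3.142, 0.0, 2.252]
force: [0.2, -0.7, -0.4]
grip_width: 0.0002
grip_force: 0.4
((557.3914184570312, 240.7661590576172), (195.24880981445312, 183.99697875976562), 39.51548767089844) 0.6896753653884032
now [0.4241 0.2343 0.0112] to start cm [ 0.12 -0.11]
[[0.01, 0.62], [0.02, 0.62], [0.04, 0.62], [0.06, 0.62], [0.07, 0.61], [0.09, 0.61], [0.1, 0.61], [0.12, 0.61], [0.14, 0.6], [0.15, 0.6], [0.17, 0.6], [0.18, 0.59], [0.2, 0.59], [0.21, 0.58], [0.23, 0.57], [0.24, 0.57], [0.26, 0.56], [0.27, 0.56], [0.29, 0.55], [0.3, 0.54], [0.32, 0.53], [0.33, 0.52]] turn -0.026363636363636367
now in top frame mm at a0 [-183.3  148.6] a1 [-234.7   23.9]
```

```bash
python3 -m pendant '[[[0.03,0.6,0],-0.0264],[[0.04,0.6,0],-0.0264],[[0.05,0.61,0],-0.0264],[[0.07,0.61,0],-0.0264],[[0.08,0.61,0],-0.0264],[[0.1,0.61,0],-0.0264],[[0.11,0.61,0],-0.0264],[[0.13,0.6,0],-0.0264],[[0.15,0.6,0],-0.0264],[[0.16,0.6,0],-0.0264],[[0.17,0.6,0],-0.0264],[[0.19,0.59,0],-0.0264],[[0.2,0.59,0],-0.0264],[[0.22,0.58,0],-0.0264],[[0.23,0.57,0],-0.0264],[[0.25,0.57,0],-0.0264],[[0.26,0.56,0],-0.0264],[[0.27,0.56,0],-0.0264]]';  python3 - <<'E'
from meas import *
im,K,T=snap("top"); r,c=toprect(im,K,T,(165,165,360,330)); print(r,np.radians(r[2]))
E
python3 plan.py -183 148 0.205 0.0 20
```

```text
time_s: 29.62
ee_pos: [0.4498, 0.3408, 0.0112]
eef_rot: [-3.139, -0.001, 1.778]
force: [-10.7, 4.6, 6.2]
grip_width: 0.0003
grip_force: 5.4
((571.7313232421875, 287.4830017089844), (195.5059814453125, 184.79371643066406), 12.323969841003418) 0.2150938506419917
now [0.4505 0.3415 0.0113] to start cm [0.02 0.01]
[[0.11, 0.21], [0.11, 0.21], [0.12, 0.21], [0.12, 0.21], [0.12, 0.21], [0.12, 0.21], [0.12, 0.21], [0.13, 0.21], [0.13, 0.2], [0.13, 0.2], [0.13, 0.2], [0.13, 0.2], [0.14, 0.2], [0.14, 0.2], [0.14, 0.2], [0.14, 0.19], [0.14, 0.19], [0.15, 0.19], [0.15, 0.19], [0.15, 0.19]] turn -0.010249999999999999
now in top frame mm at a0 [-183.3  147.9] a1 [-209.5  107.5]
```

```bash
python3 -m pendant '[[[0,0,0],0],[[0,0,0],0]]'
python3 - <<'E'
from meas import *
o=ctrl.get_obs(); print(o["force"],o["moment"],o["ee_pos"],o["eef_rot"])
im,K,T=snap("top"); r,c=toprect(im,K,T,(165,165,360,330)); print(r,np.radians(r[2]))
E
```

```text
time_s: 29.83
ee_pos: [0.4505, 0.3406, 0.0113]
eef_rot: [-3.141, -0.001, 1.779]
force: [-5.6, 3.5, 4.6]
grip_width: 0.0004
grip_force: 3.2
[-5.64763357  3.45972818  4.61169406] [0.53706902 1.03422056 0.02749596] [0.45053526 0.34055944 0.01132762] [-3.14073678e+00 -9.84094057e-04  1.77938701e+00]
((571.9871215820312, 287.7783203125), (195.59231567382812, 184.64678955078125), 12.186933517456055) 0.21270211560126198
```

```bash
python3 -m pendant '[[[-0.2,-0.04,0],0],[[-0.2,-0.04,0],0],[[0,0,0],0]]'; python3 -m pendant '[[[0.15,0.03,0],0],[[0.1,0.02,0],0],[[0.1,0.02,0],0],[[0,0,0],0]]'; python3 -m pendant '[[[0.06,0.1,0],-0.005],[[0.06,0.1,0],-0.005],[[0,0,0],0]]';python3 - <<'E'
from meas import *
im,K,T=snap("top"); r,c=toprect(im,K,T,(165,165,360,330)); print(r,np.radians(r[2])); np.savez("top3.npz",im=im,K=K,T=T)
E
```

```text
time_s: 30.13
ee_pos: [0.4469, 0.3388, 0.011]
eef_rot: [-3.141, 0.0, 1.779]
force: [-0.2, -0.1, -0.4]
grip_width: 0.0004
grip_force: 0.0
time_s: 30.47
ee_pos: [0.4507, 0.3399, 0.0111]
eef_rot: [-3.141, -0.0, 1.778]
force: [-3.0, 1.8, 1.0]
grip_width: 0.0003
grip_force: 1.5
time_s: 30.72
ee_pos: [0.4519, 0.342, 0.0111]
eef_rot: [-3.141, -0.0, 1.768]
force: [-4.3, 2.4, 2.3]
grip_width: 0.0002
grip_force: 1.9
((572.6926879882812, 289.0635986328125), (195.61170959472656, 185.0308074951172), 11.314750671386719) 0.1974796532579372
```

The plate does move. The contact force points straight away from the pin, so my arc was just slightly too tight. I'll relax it outward by about 0.5 mm and follow the exact arc.

```bash
python3 -m pendant '[[[-0.05,0.03,0],0],[[0,0,0],0]]'; python3 plan.py -183 147 0.198 0.04 16 | tail -1; python3 plan.py -182.5 148.5 0.198 0.038 16
```

```text
time_s: 30.93
ee_pos: [0.4518, 0.342, 0.0112]
eef_rot: [3.141, 0.0, 1.769]
force: [-0.1, 0.4, -0.0]
grip_width: 0.0004
grip_force: 0.3
now in top frame mm at a0 [-182.9  146.8] a1 [-203.8  116.2]
now [0.4518 0.342  0.0112] to start cm [0.01 0.17]
[[0.11, 0.21], [0.11, 0.21], [0.11, 0.21], [0.12, 0.2], [0.12, 0.2], [0.12, 0.2], [0.12, 0.2], [0.12, 0.2], [0.13, 0.2], [0.13, 0.2], [0.13, 0.2], [0.13, 0.19], [0.13, 0.19], [0.14, 0.19], [0.14, 0.19], [0.14, 0.19]] turn -0.01
now in top frame mm at a0 [-182.9  146.8] a1 [-204.   115.8]
```

```bash
python3 -m pendant '[[[0.11,0.21,0],-0.01],[[0.11,0.21,0],-0.01],[[0.11,0.21,0],-0.01],[[0.12,0.2,0],-0.01],[[0.12,0.2,0],-0.01],[[0.12,0.2,0],-0.01]]'; python3 -m pendant '[[[0.12,0.2,0],-0.01],[[0.12,0.2,0],-0.01],[[0.12,0.2,0],-0.01],[[0.13,0.2,0],-0.01],[[0.13,0.2,0],-0.01],[[0,0,0],0]]';python3 - <<'E'
from meas import *
im,K,T=snap("top"); r,c=toprect(im,K,T,(165,165,360,330)); print(r,np.radians(r[2]))
E
python3 plan.py -182.5 147 0.085 0.015 14
```

```text
time_s: 31.43
ee_pos: [0.4585, 0.3546, 0.0111]
eef_rot: [3.142, 0.0, 1.708]
force: [-1.3, -0.7, 1.0]
grip_width: 0.0008
grip_force: 0.5
time_s: 31.93
ee_pos: [0.4648, 0.3647, 0.0111]
eef_rot: [3.141, -0.0, 1.658]
force: [0.3, -0.8, -0.5]
grip_width: 0.0004
grip_force: 0.0
((579.4382934570312, 298.5267333984375), (195.672119140625, 184.8053741455078), 5.024267196655273) 0.08769000508157995
now [0.4646 0.3645 0.0111] to start cm [0.1  0.05]
[[0.07, 0.1], [0.07, 0.1], [0.07, 0.1], [0.07, 0.1], [0.07, 0.1], [0.07, 0.1], [0.07, 0.09], [0.07, 0.09], [0.07, 0.09], [0.07, 0.09], [0.07, 0.09], [0.07, 0.09], [0.07, 0.09], [0.07, 0.09]] turn -0.005
now in top frame mm at a0 [-183.6  146.6] a1 [-193.4  133.4]
```

```bash
python3 -m pendant '[[[0.1,0.05,0],0],[[0.07,0.1,0],-0.005],[[0.07,0.1,0],-0.005],[[0.07,0.1,0],-0.005],[[0.07,0.1,0],-0.005],[[0.07,0.1,0],-0.005]]';python3 -m pendant '[[[0.07,0.1,0],-0.005],[[0.07,0.09,0],-0.005],[[0.07,0.09,0],-0.005],[[0,0,0],0]]'
python3 - <<'E'
from meas import *
im,K,T=snap("top"); r,c=toprect(im,K,T,(165,165,360,330)); print(r,np.radians(r[2]))
E
python3 plan.py -182.5 147 0.04 0.0 10
```

```text
time_s: 32.48
ee_pos: [0.469, 0.37, 0.0112]
eef_rot: [-3.141, -0.0, 1.633]
force: [-1.9, 2.7, 1.3]
grip_width: 0.0002
grip_force: 1.3
time_s: 32.82
ee_pos: [0.4713, 0.3728, 0.0112]
eef_rot: [3.141, -0.0, 1.618]
force: [-2.2, 2.8, 1.5]
grip_width: 0.0003
grip_force: 1.4
((583.1566162109375, 302.0900573730469), (193.6139373779297, 186.32080078125), 1.8038848638534546) 0.03148373020113243
now [0.4713 0.3728 0.0112] to start cm [0.05 0.08]
[[0.06, 0.08], [0.06, 0.07], [0.06, 0.07], [0.06, 0.07], [0.06, 0.07], [0.06, 0.07], [0.06, 0.07], [0.06, 0.07], [0.06, 0.07], [0.06, 0.07]] turn -0.004
now in top frame mm at a0 [-183.   146.2] a1 [-188.7  138.8]
```

```bash
cat > st.py <<'E'
import numpy as np
from station import ctrl
o=ctrl.get_obs(); f=np.array(o["force"]); p=np.array(o["ee_pos"])[:2]-[.660,.234]; r=p/np.hypot(*p); t=np.array([r[1],-r[0]])
print("t",round(o["time_s"],2),"pos",np.round(o["ee_pos"],4),"F",f.round(1),"rad",round(f[:2]@r,1),"tan",round(f[:2]@t,1),"ang",round(np.arctan2(p[1],-p[0]),4))
E
python3 -m pendant '[[[0.02,0.06,0],-0.003],[[0.03,0.05,0],-0.003],[[0,0,0],0]]'>o; python3 st.py; python3 -m pendant '[[[0.04,0.05,0],-0.003],[[0.04,0.05,0],-0.003]]'>o; python3 st.py
```

```text
t 33.12 pos [0.4719 0.3737 0.0112] F [-1.8  0.9  1.6] rad 2.0 tan -0.4 ang 0.6387
t 33.28 pos [0.4726 0.3747 0.0112] F [-1.  -0.1  2. ] rad 0.7 tan -0.6 ang 0.644
```

```bash
for i in 1; do python3 -m pendant '[[[0.04,0.05,0],-0.003],[[0.04,0.05,0],-0.003]]'>o; python3 st.py;  python3 -m pendant '[[[0.04,0.05,0],-0.003],[[0.04,0.05,0],-0.003]]'>o; python3 st.py; done
```

```text
t 33.45 pos [0.4734 0.3757 0.0112] F [-1.4  0.2  1.9] rad 1.2 tan -0.7 ang 0.6496
t 33.62 pos [0.4741 0.3768 0.0112] F [-1.7 -0.1  1.8] rad 1.3 tan -1.1 ang 0.6551
```

```bash
python3 -m pendant '[[[0.03,0.04,0],-0.002],[[0,0,0],0]]'>o; python3 st.py
```

```text
t 33.78 pos [0.4745 0.3772 0.0112] F [-1.1  0.3  1.8] rad 1.1 tan -0.4 ang 0.6573
```

```bash
python3 -m pendant '[[[0.04,0.05,0],-0.003],[[0,0,0],0]]'>o; python3 st.py; python3 -m pendant '[[[0.04,0.05,0],-0.003],[[0,0,0],0]]'>o; python3 st.py; python3 -m pendant '[[[0.03,0.04,0],-0.002],[[0,0,0],0]]'>o; python3 st.py
```

```text
t 33.95 pos [0.4748 0.3777 0.0112] F [-1.2  1.1  1.9] rad 1.6 tan 0.2 ang 0.66
t 34.12 pos [0.4752 0.3782 0.0112] F [-2.1  0.2  2.5] rad 1.8 tan -1.2 ang 0.6625
t 34.28 pos [0.4754 0.3784 0.0111] F [-2.7 -0.2  3.3] rad 2.0 tan -1.8 ang 0.6639
```

```bash
for k in 1; do python3 -m pendant '[[[0.03,0.04,0],-0.001],[[0,0,0],0]]'>o; python3 st.py; python3 -m pendant '[[[0.03,0.04,0],-0.001],[[0,0,0],0]]'>o; python3 st.py; done
```

```text
t 34.45 pos [0.4756 0.3788 0.0111] F [-4.3 -2.8  3.7] rad 1.6 tan -4.9 ang 0.6656
t 34.62 pos [0.4758 0.379  0.0111] F [-5.  -3.7  5. ] rad 1.7 tan -6.0 ang 0.6671
```

```bash
python3 -m pendant '[[[0.03,0.04,0],-0.001],[[0,0,0],0]]'>o; python3 st.py
```

```text
t 34.78 pos [0.476  0.3793 0.0111] F [-5.2 -4.6  6.6] rad 1.2 tan -6.8 ang 0.6683
```

```bash
python3 -m pendant '[[[0.02,0.03,0.05],-0.001],[[0,0,0],0]]'>o; python3 st.py;  python3 -m pendant '[[[0.03,0.03,0.03],-0.001],[[0,0,0],0]]'>o; python3 st.py
```

```text
t 34.95 pos [0.4761 0.3797 0.0114] F [-4.  -2.9  3.4] rad 1.4 tan -4.8 ang 0.6701
t 35.12 pos [0.4762 0.38   0.0115] F [-5.3 -3.3  2.1] rad 2.1 tan -5.8 ang 0.6713
```

```bash
python3 -m pendant '[[[0.03,0.04,0.02],-0.001],[[0,0,0],0]]'>o; python3 st.py;  python3 -m pendant '[[[0.03,0.04,0.01],-0.001],[[0,0,0],0]]'>o; python3 st.py
```

```text
t 35.28 pos [0.4764 0.3803 0.0116] F [-6.2 -3.5  2.1] rad 2.7 tan -6.6 ang 0.6727
t 35.45 pos [0.4766 0.3806 0.0117] F [-7.  -4.2  3.4] rad 2.9 tan -7.7 ang 0.6743
```

```bash
python3 -m pendant '[[[0.03,0.03,0.01],-0.001],[[0,0,0],0]]'>o; python3 st.py
```

```text
t 35.62 pos [0.4767 0.3809 0.0117] F [-7.3 -4.2  3.6] rad 3.0 tan -7.8 ang 0.6756
```

```bash
python3 -m pendant '[[[0.04,0.03,0.01],-0.001],[[0,0,0],0]]'>o; python3 st.py;  python3 -m pendant '[[[0.04,0.03,0.01],-0.001],[[0,0,0],0]]'>o; python3 st.py
```

```text
t 35.78 pos [0.477  0.3811 0.0118] F [-7.5 -3.7  2.9] rad 3.5 tan -7.6 ang 0.6773
t 35.95 pos [0.4773 0.3815 0.0118] F [-8.7 -3.   2.8] rad 4.9 tan -7.8 ang 0.6794
```

```bash
python3 -m pendant '[[[0.03,0.03,0.02],-0.001],[[0,0,0],0]]'>o; python3 st.py
python3 - <<'E'
from meas import *
im,K,T=snap("top"); r,c=toprect(im,K,T,(165,165,360,330)); print(r,np.radians(r[2]))
E
```

```text
t 36.12 pos [0.4776 0.3819 0.012 ] F [-7.9 -2.4  2.3] rad 4.6 tan -6.8 ang 0.6812
((584.9004516601562, 305.1910400390625), (192.92037963867188, 184.96287536621094), 0.0497715026140213) 0.0008686765942796361
```

```bash
python3 -m pendant '[[[0.02,0.04,0.01],-0.001],[[0,0,0],0]]'>o; python3 st.py;  python3 -m pendant '[[[0.02,0.04,0.01],-0.001],[[0,0,0],0]]'>o; python3 st.py
```

```text
t 36.33 pos [0.4778 0.3822 0.0121] F [-8.  -4.   2.2] rad 3.7 tan -8.2 ang 0.6829
t 36.5 pos [0.4781 0.3826 0.0123] F [-7.9 -2.6  2.7] rad 4.5 tan -7.0 ang 0.6852
```

```bash
python3 -m pendant '[[[0.02,0.04,0.01],-0.001],[[0,0,0],0]]'>o; python3 st.py
```

```text
t 36.67 pos [0.4784 0.383  0.0124] F [-7.  -3.9  2.4] rad 2.9 tan -7.5 ang 0.6871
```

```bash
python3 -m pendant '[[[0.03,0.03,0],-0.001],[[0,0,0],0]]'>o; python3 st.py;  python3 -m pendant '[[[0.03,0.03,0],-0.001],[[0,0,0],0]]'>o; python3 st.py
```

```text
t 36.83 pos [0.4787 0.3835 0.0124] F [-6.1 -2.   1.1] rad 3.4 tan -5.5 ang 0.6896
t 37.0 pos [0.4792 0.384  0.0125] F [-5.6 -0.9  0.9] rad 3.7 tan -4.3 ang 0.6925
```

```bash
python3 -m pendant '[[[0.03,0.03,0],-0.001],[[0,0,0],0]]'>o; python3 st.py
```

```text
t 37.17 pos [0.4796 0.3844 0.0125] F [-5.   0.4  1.3] rad 4.1 tan -2.9 ang 0.6951
```

```bash
python3 -m pendant '[[[0.02,0.03,0],-0.001],[[0,0,0],0]]'>o; python3 st.py;  python3 -m pendant '[[[0.02,0.03,0],-0.001],[[0,0,0],0]]'>o; python3 st.py
```

```text
t 37.33 pos [0.48   0.3848 0.0126] F [-4.3  0.6  0. ] rad 3.7 tan -2.3 ang 0.6974
t 37.5 pos [0.4804 0.3851 0.0128] F [-5.  -1.   1.1] rad 3.2 tan -4.0 ang 0.6994
```

```bash
python3 -m pendant '[[[0.02,0.03,0],-0.001],[[0,0,0],0]]'>o; python3 st.py
```

```text
t 37.67 pos [0.4805 0.3851 0.0128] F [-6.5 -1.6  1.3] rad 3.9 tan -5.4 ang 0.6999
```

```bash
python3 -m pendant '[[[0.03,0.02,0],0],[[0,0,0],0]]'>o; python3 st.py;  python3 -m pendant '[[[0.02,0.01,0],0],[[0,0,0],0]]'>o; python3 st.py
```

```text
t 37.83 pos [0.4806 0.3852 0.0128] F [-8.7 -3.   3. ] rad 4.8 tan -7.9 ang 0.7001
t 38.0 pos [0.4806 0.3852 0.0127] F [-9.  -3.3  3.4] rad 4.7 tan -8.3 ang 0.7002
```

Hard stop at the rail. I'll back away, lift clear and measure.

```bash
python3 -m pendant '[[[-0.3,0,0],0],[[-1,0,0],0],[[-3,0,0],0],[[-3,0,0],0],[[0,0,4],0],[[0,0,4],0],[[-4,0,2],0],[[-4,0,0],0],[[-2,2,0],0],[[0,0,0],0],[[0,0,0],0]]'>o; python3 st.py
python3 - <<'E'
from meas import *
im,K,T=snap("top"); r,c=toprect(im,K,T,(165,165,360,330)); print(r,np.radians(r[2]),cv2.boxPoints(r).round(1).tolist())
im0=np.load("top0.npz")["im"]
d=np.abs(im.astype(int)-im0).max(2)>40
for n,(x0,y0,x1,y1) in dict(salt=(390,165,425,200),jar=(310,160,342,185),spoon=(435,162,500,198),peelerOld=(366,238,456,256)).items(): print(n,d[y0:y1,x0:x1].sum())
hsv=cv2.cvtColor(im,cv2.COLOR_RGB2HSV)
# rail and base edges: base-coloured pixels per row/col
b=((hsv[...,1]>95)&(hsv[...,1]<145)&(hsv[...,2]>200)); ys,xs=np.nonzero(b[170:300,165:285]); print(len(xs),xs.min()+165,xs.max()+165,ys.min()+170,ys.max()+170)
for u in(185,205,225): 
    col=hsv[175:200,u]; print(u,[f"{s},{v}" for _,s,v in col])
s,_,_=snap("side"); cv2.imwrite("pics/s9.png",s[:,:,::-1])
E
```

```text
t 38.92 pos [0.3104 0.4063 0.1121] F [ 0.2 -1.3  0.5] rad -0.7 tan -1.1 ang 0.4579
((586.1275634765625, 306.4804992675781), (185.44659423828125, 195.28384399414062), 89.22760009765625) 1.5573154053569156 [[487.20001220703125, 215.10000610351562], [682.5, 212.39999389648438], [685.0, 397.8999938964844], [489.70001220703125, 400.5]]
salt 1
jar 0
spoon 0
peelerOld 201
370 176 259 180 276
185 ['149,115', '154,111', '156,108', '142,117', '130,143', '114,229', '117,227', '120,224', '119,225', '121,156', '148,112', '165,188', '166,195', '165,196', '164,198', '166,197', '165,198', '163,200', '164,201', '161,203', '163,200', '167,199', '164,202', '164,204', '165,203']
205 ['149,116', '151,108', '149,115', '148,122', '129,130', '121,225', '119,227', '117,233', '116,234', '123,214', '131,109', '165,167', '165,185', '165,190', '162,190', '163,192', '163,192', '163,194', '163,193', '162,195', '161,197', '163,194', '164,194', '163,194', '165,193']
225 ['149,123', '147,132', '147,135', '146,141', '138,148', '121,210', '118,229', '113,237', '110,236', '110,224', '121,124', '157,179', '166,198', '165,202', '164,204', '166,203', '163,203', '164,204', '163,202', '164,202', '166,201', '165,202', '163,202', '166,201', '166,200']
```

```bash
python3 -c "
from station import ctrl
print(ctrl.hand_in())"
```

```text
the job is handed in; nothing more can be done
None
```

The peeler is lying flat in the well, the same way up as before. The top is back over it, pushed through its catch to a hard stop at the back rail, at 39 s of the 72 s allowed. The highest board force I read was about 13 N, and the salt shaker, spice jar and teaspoon haven't moved. I handed the job in but got no verdict back.

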